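# Open the cement tin in the shoe repairer's bracing block

### The arm

A 7-joint arm with a two-finger parallel gripper is mounted at the origin on the work surface. World frame = base frame: x ahead of the robot, y to its left, z up, the work surface at z = 0. Lengths are in m, angles in rad, forces in N, time in s.
With the tool pointing down it reaches from about 0.425 to 0.925 m from the base axis. Payload 6.8 kg.
Tool frame: the origin (TCP) lies midway between the tips of the shut fingers; the grasp point (between the pads) lies 19 mm behind it; z points along the fingers, x is the direction in which the jaws open and shut, and the axes are right-handed (so a half turn about z gives the same grasp; the last joint's range is limited). The gripper opens to 85 mm and grips with 20 to 120 N. Pads are 22 mm wide; open, the fingers measure 114 mm over their backs; the gripper's body (76 mm by 85 mm) begins 54 mm behind the grasp point. The pads swing forward as they close: fully open they stand 13 mm farther back than shut.
Start: joints at [-1.281, 0.477, 0.022, 1.555, -0.011, 1.109, -0.083], TCP at [0.261, 0.622, 0.231] pointing down, gripper open.
Joint ranges: [-2.96, 2.96], [-0.34, 2.1], [-1.41, 1.46], [0.24, 2.44], [-1.37, 4.51], [0.17, 1.92], [-2.96, 2.96]. Speed limits (rad/s): [2.39, 2.39, 3.14, 3.14, 3.14, 3.14, 3.14].

### API

Orientations are given as a unit quaternion [w, x, y, z].
In Python, from station import bot, imaging, nets gives the robot as it stands. The module is installed in compiled form; this text tells all that it offers.
- The arm moves only by the tool apply_moves, never from a script. Its argument "moves" is text: rows parted by semicolons, each of 7 numbers parted by spaces: the gripper command: -1 is fully open, 1 is shut, values between are in proportion, then the shift along the tool's x, y, z normalised to -1 to 1, where 1 is 120 mm, then the turn, a rotation vector about the tool's x, y, z normalised to -1 to 1, where 1 is 4 degrees. In form: hand dx dy dz rx ry rz; .... A call has 1 to 12 rows; each row shifts and turns the commanded pose from where the row before left it, along the tool's axes as they then stand; what a row does not reach is not made up. A row lasts 1/12 s, in which the tool goes at most 41.7 mm and 7.16 degrees, less where a joint would pass 70% of its speed; a pose out of reach is approached as far as the arm can. A call with a number of a shift or a turn outside -1 to 1 is refused whole. A call with a gripper value outside its range is refused whole. The fingers move at their own pace and stop on an object; "force" is the grip in N (left out, the last holds). Time passes only in rows, so rows that do not move let the fingers close. It gives the time, the measured TCP pose, the force and the opening at its end, in the units of the state.
- bot.get_obs(): the state, without advancing time (a new reading comes with each control period).
- imaging.read_camera(name): name is "side" or "top"; returns a dict with "image" (480x640x3 uint8, red, green, blue), "fx", "fy", "cx", "cy" (pixels), "dist_coeffs" ([k1, k2, p1, p2, k3] as OpenCV has them; the pictures are not rectified), "view" (4x4, takes a point from world to camera coordinates). Camera axes: x right, y down, z forward; pixel columns grow to the right and rows downward; lengths in m; the calibration is good to about 2 mm. A picture is of the moment at which its call begins. There is no depth.
- bot.hand_in(): hands the job in, once; it reports no verdict.
Trained networks look in a picture, given as the dict that the camera call returned (one of the last four; its "shot" number tells which), for a name from the list of things; names that differ only in an ending like _2 or _b are one class to them, and where a whole thing is asked for, a point or a joint stands for the part that bears it (a point fixed in the world has none). Each returns a list of dicts, best first, with "score" (0 to 1); they miss things now and then, are a little off and sometimes report something else, mostly with a low value. They report only what shows in the picture. A call takes as long as a camera call. They do not tell look-alikes from the thing itself.
- nets.spot_in(picture, name): "rect" ([left, top, right, bottom] in pixels, round what is visible of it).
- nets.outline_of(picture, name): "region" (480x640 bool, what is visible of it) and "rect" ([left, top, right, bottom] in pixels, round what is visible of it).
- nets.spot_point(picture, name): "location" ([column, row] in pixels: a listed point, or the origin of a listed thing).
The state is a dict: "t": time; "q": joint angles; "joint_vel": joint speeds; "joint_torque": joint torques, N m; "eef_pos": TCP position; "tool_rot": TCP orientation; "contact_force": force on the tool from outside, world axes, zero at the start; "torque": the same for the moment, N m; "gripper_width": opening from 0.0 (shut) to 1.0 (fully open).
Only numpy, scipy, OpenCV 4.12 (cv2) and the standard library are available. Lean on these libraries where they do the work, as an engineer would, in place of code of your own. Each camera call takes 0.05 s, during which the arm holds its last target.

### The job

Stand the square cement tin, still closed, fully down in the square pocket of the wooden bracing block so that it cannot turn, then unscrew its tight black cap anticlockwise, stopping when the threads let go (well short of half a turn). Lift the cap straight off and finish while holding it level and still, a couple of centimetres above the tin's mouth, with the tin left upright and fully down in the block. Do not tip the tin over, and leave the other things on the bench where they are.

Things in the scene. Friction and masses are not known exactly. Their poses are not given: they have to be found in the camera images.
- jar: The square aluminium cement tin: body 60 x 60 x 68 mm, flat sides along its x and y axes (any quarter turn fits the brace), 0.36 to 0.6 kg. A round neck (33 mm diameter) with two short threads rises from the body's top at z = 68 mm (low cone to 70.5 mm around the neck). Origin at the centre of its underside, z up. 108 mm tall with its cap on; it can be carried by the tight cap.
- cap: Black ribbed screw cap on the square tin: 55 mm outer diameter, 30 mm tall, 40 g. Origin at the centre of its open underside, z up; screwed on, that is 78 mm above the tin's underside and its flat top at 108 mm. Unscrews anticlockwise seen from above, by 50 to 65 degrees (varies), with up to about 0.6 N m, rising under 2 mm; then the threads let go and it lifts straight off.
- cap_edge (a point): Point on the cap's lower outer edge, 27.5 mm along the cap's x axis. Fully tight, it lies along the tin's x axis; at the start it stands 0 to 14 degrees anticlockwise from there. The threads have let go from 65 degrees past fully tight and begin to catch again at 135.
- jar_mouth (a point): The tin's mouth: centre of the top of the seal disc on the neck once the cap is off, 108 mm above the tin's underside. The disc is sprung: it presses the closed cap upward with 24 to 32 N over 4 mm.
- brace: Wooden bracing block fixed to the bench, 112 (x) x 104 (y) x 42 mm tall, with a square pocket in its middle, open at the top: 65 x 65 mm, sides along the block's x and y, upper edge flared outward over the top 6 mm. The pocket floor is 12 mm above the bench. It keeps the square tin from turning. Origin at the centre of its underside.
- brace_floor (a point): centre of the pocket's floor, 12 mm above the bench
- round_tin: bystander: round aluminium tin with the same kind of black cap (does not open), 68 mm diameter, 108 mm tall; origin at the centre of its underside
- polish_tin: bystander: flat steel polish tin, 68 mm diameter, 24 mm tall; origin under its centre
- heel: bystander: black rubber heel block, 70 x 50 x 18 mm; origin on its underside
- hammer: bystander: hammer lying flat
- brush: bystander: brush lying flat
- awl: bystander: screwdriver-like awl lying flat
- nail_cup: bystander: dark steel cup, 68 mm diameter, 60 mm tall; origin under its centre
- shoe_last: bystander: wooden shoe last, 150 mm long, 90 mm tall; origin under its centre
Not all that is in view belongs to the job. What is shaped like the jar but purple or red is not meant.

How it is judged:
By the outcome, as a careful person would: the job done as asked, in the order asked, and still so for the second after the job is handed in, while the arm keeps its last pose, push and grip.
It also fails if it takes over 51 s, if anything falls off the work surface, if the arm or the gripper's body presses on something with over 40 N, if the wrist force passes 120 N, or if a joint passes its speed limit or range.

## Working session

There is one attempt and no reset: what is moved stays moved. The work goes in short steps, Python scripts to look and compute and a tool call to move; the robot and the scene stay as the last step left them, time stands still between calls to the robot, and variables do not carry over. Pictures are saved under pics/ and viewed, and the job is handed in when it is done.

Besides the shell and the picture viewer there is one more tool, called as a command line: name --argument value ..., lists and objects as JSON in quotes. apply_moves: Moves the arm, as the interface text tells. Scaled input: -1 to 1 covers 120 mm each way for a shift and 4 degrees each way for a turn. Its arguments: {"type":"object","properties":{"moves":{"type":"string"},"force":{"type":"number"}},"required":["moves"]}

```bash
mkdir -p pics
cat > h.py <<'E'
from station import bot, imaging, nets
import numpy as np, cv2
from scipy.spatial.transform import Rotation as R
def cam(n):
    p=imaging.read_camera(n)
    return p
def K(p): return np.array([[p['fx'],0,p['cx']],[0,p['fy'],p['cy']],[0,0,1.]]), np.array(p['dist_coeffs'],float)
def ray(p,uv):
    k,d=K(p); n=cv2.undistortPoints(np.array([[uv]],float),k,d)[0,0]
    V=np.array(p['view']); Rr=V[:3,:3]; o=-Rr.T@V[:3,3]
    return o,Rr.T@np.array([n[0],n[1],1.])
def atz(p,uv,z):
    o,d=ray(p,uv); return o+d*(z-o[2])/d[2]
def proj(p,P):
    k,d=K(p); V=np.array(p['view']); r,_=cv2.Rodrigues(V[:3,:3])
    return cv2.projectPoints(np.array(P,float).reshape(-1,1,3),r,V[:3,3],k,d)[0].reshape(-1,2)
def tri(obs):
    A=np.zeros((3,3));b=np.zeros(3)
    for p,uv in obs:
        o,d=ray(p,uv);d=d/np.linalg.norm(d);M=np.eye(3)-np.outer(d,d);A+=M;b+=M@o
    return np.linalg.solve(A,b)
def save(p,f,crop=None,s=1):
    im=p['image'][:,:,::-1]
    if crop: l,t,r,b=crop; im=im[t:b,l:r]
    if s!=1: im=cv2.resize(im,None,fx=s,fy=s,interpolation=cv2.INTER_CUBIC)
    cv2.imwrite('pics/'+f,im)
E
python3 - <<'E'
from h import *
np.set_printoptions(precision=4,suppress=True)
o=bot.get_obs();print(o)
for n in('side','top'):
    p=cam(n);save(p,n+'0.png');print(n,p['fx'],-np.array(p['view'])[:3,:3].T@np.array(p['view'])[:3,3])
    for t in('jar','cap','brace','round_tin'):
        print(t,[(np.round(d['rect']),round(d['score'],2)) for d in nets.spot_in(p,t)])
    for t in('jar','cap','cap_edge','brace','brace_floor'):
        print(t,[(np.round(d['location'],1),round(d['score'],2)) for d in nets.spot_point(p,t)])
E
```

```text
{'t': 0.0, 'q': array([-1.2811,  0.4778,  0.0223,  1.5565, -0.0115,  1.1093, -0.0831]), 'joint_vel': array([ 0.0019,  0.0001, -0.0021,  0.0006, -0.0003,  0.0003,  0.0003]), 'joint_torque': array([ -0.0007, -59.6453,   1.608 , -28.1191,   0.0126,   0.0095,
         0.    ]), 'eef_pos': array([0.2612, 0.6217, 0.2303]), 'tool_rot': array([ 0.0005,  0.8329,  0.5535, -0.0007]), 'contact_force': array([-0.6744,  0.9235, -0.2864]), 'torque': array([-0.0232, -0.0565,  0.0033]), 'gripper_width': 1.0025886800159942}
side 457.34010193479526 [-0.1095 -0.6825  0.7195]
jar [(array([384., 253., 416., 295.]), 0.88), (array([356., 291., 386., 328.]), 0.84), (array([402., 302., 442., 359.]), 0.76)]
cap [(array([356., 271., 386., 299.]), 0.79)]
brace [(array([226., 217., 280., 254.]), 0.65), (array([294., 240., 322., 291.]), 0.49)]
round_tin [(array([295., 239., 321., 289.]), 0.81)]
jar [(array([368.7, 316.1]), 0.95), (array([397.4, 288.4]), 0.95), (array([418. , 341.8]), 0.77), (array([446.6, 308.9]), 0.66)]
cap []
cap_edge [(array([372.7, 286. ]), 0.58)]
brace [(array([251.7, 238.9]), 0.68), (array([
[... 205 characters left out ...]
([394., 186., 430., 223.]), 0.74), (array([414., 240., 439., 266.]), 0.7), (array([449., 171., 482., 209.]), 0.64)]
cap [(array([412., 242., 438., 266.]), 0.57)]
brace [(array([200., 226., 251., 284.]), 0.97), (array([402., 247., 425., 276.]), 0.39)]
round_tin [(array([236., 169., 308., 179.]), 0.75), (array([199., 227., 253., 287.]), 0.71), (array([318., 246., 348., 283.]), 0.61)]
jar [(array([470.1, 254.1]), 0.96), (array([461.3, 193.8]), 0.94), (array([418.3, 260.3]), 0.79), (array([411.2, 210.2]), 0.7), (array([223. , 256.1]), 0.31)]
cap [(array([425.8, 253.1]), 0.95)]
cap_edge [(array([416. , 245.2]), 0.8)]
brace [(array([225.3, 254. ]), 0.7)]
brace_floor [(array([225.7, 253.4]), 0.92)]
```

View pics/side0.png

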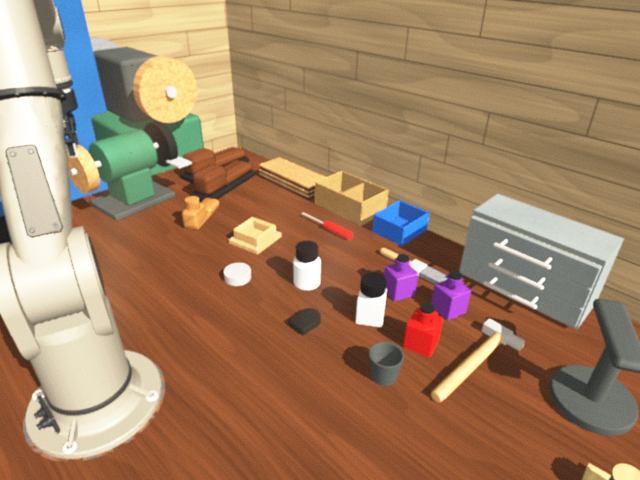

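View pics/top0.png

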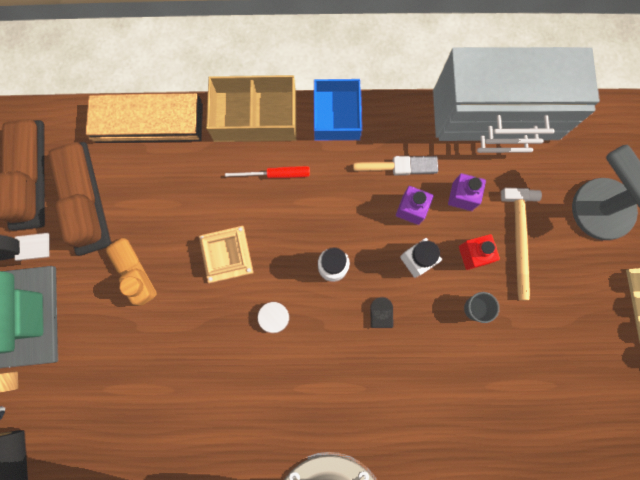

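Candidates, top view: a white square tin with a black cap (421,257), a round white tin (333,263), two purple (415,205; 468,192) and one red (480,251). Only the one at (421,257) is square, aluminium and black-capped. I'll confirm it in a crop and measure it.

Run:
```python
from h import *
np.set_printoptions(precision=4,suppress=True)
a=cam('top');b=cam('side')
save(a,'t1.png',(390,220,460,290),8);save(b,'s1.png',(340,260,400,340),7);save(a,'t2.png',(190,215,270,295),7)
for p in(a,b):
  for t in('jar','cap','brace'):
    for d in nets.outline_of(p,t): print(t,d['score'],d['rect'],d['region'].sum())
```

```text
jar 0.93 [394.7, 185.5, 431.7, 223.7] 915
jar 0.89 [450.2, 172.3, 481.8, 210.4] 988
jar 0.7 [398.8, 249.7, 429.4, 276.1] 325
jar 0.58 [456.0, 235.2, 500.2, 270.1] 1045
cap 0.82 [410.4, 240.4, 439.5, 268.8] 597
cap 0.2 [228.5, 167.8, 308.2, 180.1] 534
brace 0.73 [199.6, 225.4, 251.8, 284.8] 2182
jar 0.81 [432.3, 271.7, 474.2, 320.8] 1376
jar 0.74 [355.2, 290.8, 385.7, 327.7] 795
jar 0.66 [386.9, 251.8, 417.6, 295.3] 1143
jar 0.59 [405.0, 301.6, 443.2, 359.2] 1427
cap 0.62 [360.7, 271.6, 388.0, 295.6] 548
brace 0.75 [227.6, 218.5, 283.5, 250.8] 1185
```

View pics/t1.png

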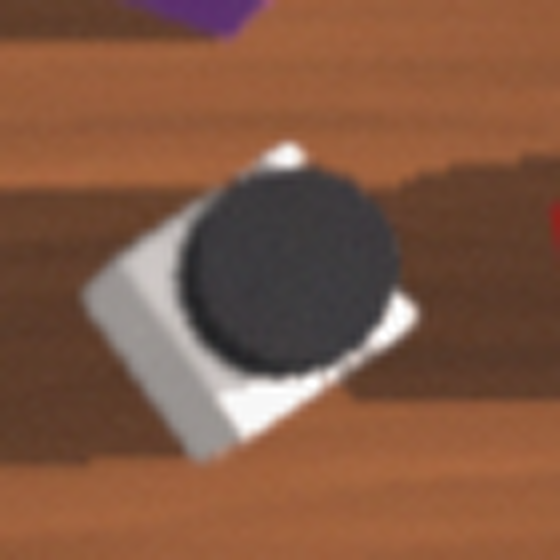

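View pics/s1.png

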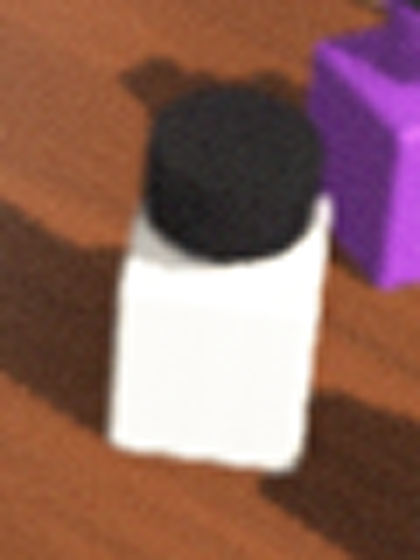

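View pics/t2.png

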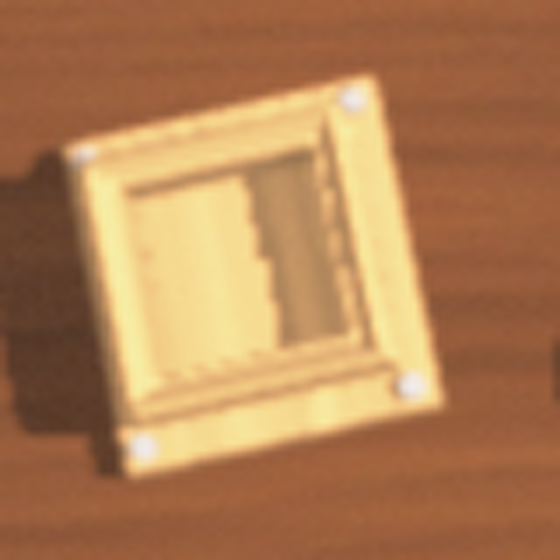

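The crops show a white square body with a round black cap: this is the jar. Now fitting the jar and brace poses by silhouette.

```bash
cat > fit.py <<'E'
from h import *
from scipy.optimize import minimize
S=8
def box(x,y,th,a,b,z0,z1):
    c,s=np.cos(th),np.sin(th)
    return np.array([[x+c*i*a/2-s*j*b/2,y+s*i*a/2+c*j*b/2,z] for i in(-1,1) for j in(-1,1) for z in(z0,z1)])
def cyl(x,y,r,z0,z1):
    t=np.linspace(0,2*np.pi,40,endpoint=False)
    return np.array([[x+r*np.cos(u),y+r*np.sin(u),z] for u in t for z in(z0,z1)])
def render(p,parts,crop):
    l,t,r,b=crop; m=np.zeros(((b-t)*S,(r-l)*S),np.uint8)
    for P in parts:
        q=(proj(p,P)-[l,t]+.5)*S-.5
        cv2.fillConvexPoly(m,cv2.convexHull(np.round(q*16).astype(np.int32)),1,shift=4)
    return m
def up(mask,crop):
    l,t,r,b=crop; return (cv2.resize(mask[t:b,l:r].astype(np.float32),None,fx=S,fy=S,interpolation=cv2.INTER_CUBIC)>.5).astype(np.uint8)
def fit(views,parts,x0,step):
    # views: list of (p,mask,crop)
    ms=[up(m,c) for _,m,c in views]
    def f(v):
        return sum((render(p,parts(v),c)!=m).sum()/m.sum() for (p,_,c),m in zip(views,ms))
    best=None
    for k in range(3):
      for dth in (-.3,-.15,0,.15,.3) if k==0 else (0,):
        s=np.array(x0 if k==0 else best.x,float); s[2]+=dth
        sx=np.vstack([s]+[s+np.eye(len(s))[i]*step[i]/(k+1) for i in range(len(s))])
        r=minimize(f,s,method='Nelder-Mead',options=dict(initial_simplex=sx,xatol=1e-5,fatol=1e-5))
        if best is None or r.fun<best.fun:best=r
    return best
def jarparts(v,z=0): return [box(*v[:3],.06,.06,z,z+.068),cyl(v[0],v[1],.0275,z+.078,z+.108)]
def brparts(v): return [box(*v[:3],.112,.104,0,.042)]
def draw(p,parts,crop,f,s=8):
    l,t,r,b=crop; m=render(p,parts,crop)
    im=cv2.resize(p['image'][t:b,l:r,::-1],None,fx=S,fy=S,interpolation=cv2.INTER_CUBIC)
    cs,_=cv2.findContours(m,cv2.RETR_LIST,cv2.CHAIN_APPROX_NONE); cv2.drawContours(im,cs,-1,(0,255,0),1); cv2.imwrite('pics/'+f,im)
E
python3 - <<'E'
from fit import *
np.set_printoptions(precision=4,suppress=True)
a=cam('top');b=cam('side')
def hsv(p): return cv2.cvtColor(p['image'],cv2.COLOR_RGB2HSV).astype(int)
def big(m,c):
    l,t,r,bb=c;k=np.zeros(m.shape,np.uint8);k[t:bb,l:r]=m[t:bb,l:r]
    k=cv2.morphologyEx(k,cv2.MORPH_CLOSE,np.ones((3,3),np.uint8))
    n,L,st,_=cv2.connectedComponentsWithStats(k); i=1+np.argmax(st[1:,4]); k=(L==i).astype(np.uint8)
    cs,_=cv2.findContours(k,cv2.RETR_EXTERNAL,cv2.CHAIN_APPROX_NONE); cv2.drawContours(k,cs,-1,1,-1); return k
def jm(p):
    h=hsv(p); return ((h[...,1]<75)).astype(np.uint8)
def bm(p):
    h=hsv(p); return ((h[...,0]>=14)&(h[...,0]<32)&(h[...,2]>120)).astype(np.uint8)
ct,cs=(392,225,450,285),(348,262,394,336)
bt,bs=(190,215,265,295),(218,208,292,262)
mj=[big(jm(a),ct),big(jm(b),cs)]; mb=[big(bm(a),bt),big(bm(b),bs)]
print([m.sum() for m in mj+mb])
vis=[m*255 for m in mj+mb]; cv2.imwrite('pics/mj.png',np.hstack([m[200:340,190:460] for m in vis[:2]]));
cv2.imwrite('pics/mb.png',np.hstack([m[200:340,190:460] for m in vis[2:]]))
j0=atz(a,(421,258),.05);b0=atz(a,(225,254),.02);print(j0,b0)
for nm,vs in(('both',(0,1)),('top',(0,)),('side',(1,))):
    rj=fit([[(a,mj[0],ct),(b,mj[1],cs)][i] for i in vs],jarparts,[j0[0],j0[1],.55],[.01,.01,.1])
    rb=fit([[(a,mb[0],bt),(b,mb[1],bs)][i] for i in vs],brparts,[b0[0],b0[1],.2],[.01,.01,.1])
    print(nm,rj.x,rj.fun,rb.x,rb.fun)
    if nm=='both': J,B=rj.x,rb.x
print(np.degrees(J[2]),np.degrees(B[2]),np.hypot(*J[:2]),np.hypot(*B[:2]))
draw(a,jarparts(J),ct,'fjt.png');draw(b,jarparts(J),cs,'fjs.png')
draw(a,brparts(B)+[box(*B,.077,.077,.042,.042)],bt,'fbt.png');draw(b,brparts(B),bs,'fbs.png')
ims=[cv2.resize(cv2.imread('pics/'+f),(390,290)) for f in('fjt.png','fjs.png','fbt.png','fbs.png')]
cv2.imwrite('pics/fall.png',np.vstack([np.hstack(ims[:2]),np.hstack(ims[2:])]))
E
```

```text
[np.uint64(996), np.uint64(1423), np.uint64(2262), np.uint64(1255)]
[ 0.5404 -0.2128  0.05  ] [0.5587 0.2292 0.02  ]
both [ 0.5425 -0.2141  0.543 ] 0.10823089072768569 [0.559  0.2257 0.2209] 0.2435916206640225
top [ 0.5423 -0.2136  0.568 ] 0.04921222773209466 [0.5591 0.2262 0.2363] 0.10390947212799911
side [ 0.5426 -0.215   0.526 ] 0.04330682716808716 [0.5593 0.2257 0.2332] 0.13852743777160717
31.112329154897576 12.655449257218155 0.5832275182550096 0.6028570848214867
```

View pics/fall.png

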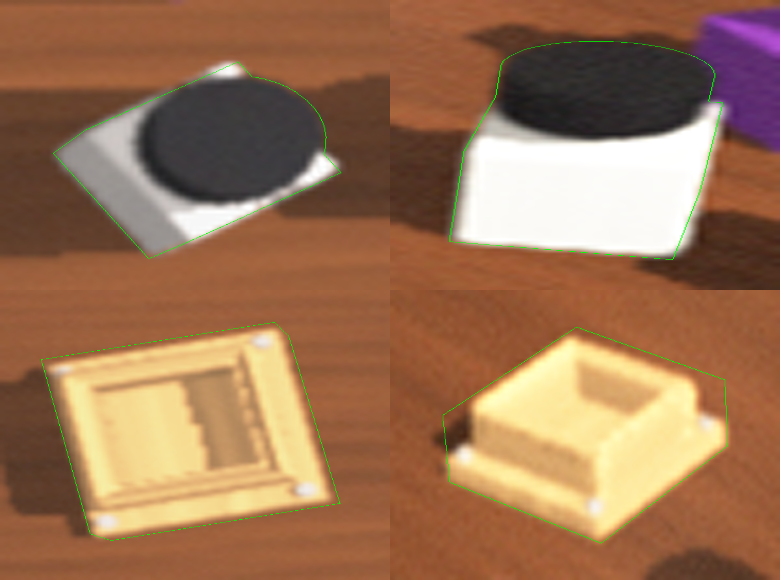

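The brace is a flanged base with a narrower upper part, so I'm refitting with that shape.

Run:
```python
from fit import *
np.set_printoptions(precision=4,suppress=True)
a=cam('top');b=cam('side')
def big(m,c):
    l,t,r,bb=c;k=np.zeros(m.shape,np.uint8);k[t:bb,l:r]=m[t:bb,l:r]
    k=cv2.morphologyEx(k,cv2.MORPH_CLOSE,np.ones((3,3),np.uint8))
    n,L,st,_=cv2.connectedComponentsWithStats(k); i=1+np.argmax(st[1:,4]); k=(L==i).astype(np.uint8)
    cs,_=cv2.findContours(k,cv2.RETR_EXTERNAL,cv2.CHAIN_APPROX_NONE); cv2.drawContours(k,cs,-1,1,-1); return k
def bm(p):
    h=cv2.cvtColor(p['image'],cv2.COLOR_RGB2HSV).astype(int); return ((h[...,0]>=14)&(h[...,0]<32)&(h[...,2]>120)|((h[...,1]<60)&(h[...,2]>150))).astype(np.uint8)
bt,bs=(190,215,265,295),(218,208,292,262)
mb=[big(bm(a),bt),big(bm(b),bs)]
best=None
for A,Bb in((.112,.104),(.104,.112)):
  P=lambda v:[box(*v[:3],A,Bb,0,abs(v[3])),box(*v[:3],abs(v[4]),abs(v[5]),0,.042)]
  for nm,V in (('both',[(a,mb[0],bt),(b,mb[1],bs)]),('top',[(a,mb[0],bt)]),('side',[(b,mb[1],bs)])):
    r=fit(V,P,[.559,.228,.23,.012,.09,.085],[.005,.005,.05,.004,.006,.006]);print(A,nm,r.x,r.fun)
    if nm=='both' and (best is None or r.fun<best[0]): best=(r.fun,r.x,P)
B=best[1]
def br(v): 
    return best[2](v)
draw(a,br(B),bt,'fbt.png');draw(b,br(B),bs,'fbs.png')
# inner overlay
for p,c,f in((a,bt,'fbt.png'),(b,bs,'fbs.png')):
    im=cv2.imread('pics/'+f)
    for w,z in((.065,.012),(.065,.036),(.072,.042)):
        q=box(*B[:3],w,w,z,z)[::2][[0,1,3,2]]
        q=((proj(p,q)-[c[0],c[1]]+.5)*S-.5).round().astype(np.int32); cv2.polylines(im,[q],True,(255,0,0) if z<.02 else (0,0,255) if z<.04 else (255,0,255),1)
    cv2.imwrite('pics/'+f,im)
```

```text
0.112 both [0.5607 0.2297 0.2173 0.0144 0.087  0.0895] 0.055843207691893076
0.112 top [0.5607 0.2297 0.2179 0.0158 0.0701 0.0728] 0.018511105282774044
0.112 side [0.5604 0.2284 0.2238 0.0133 0.0875 0.0913] 0.031218893091777822
0.104 both [0.5569 0.2303 0.2223 0.0002 0.105  0.0875] 0.14246562220615366
0.104 top [0.5575 0.2292 0.2152 0.     0.1053 0.0954] 0.053020995817401266
0.104 side [0.5568 0.2301 0.2349 0.0107 0.0949 0.0874] 0.049895480788373484
```

View pics/fbt.png

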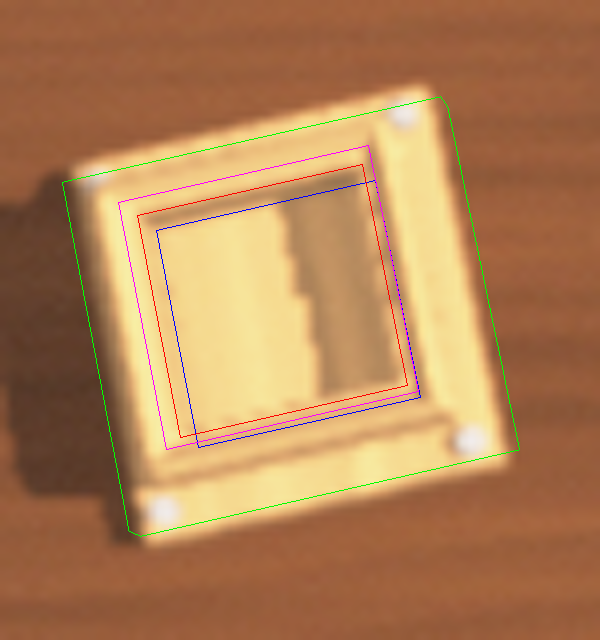

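View pics/fbs.png

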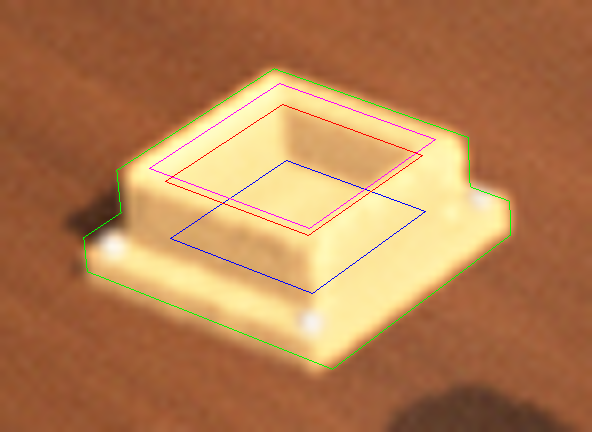

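```bash
cat >> h.py <<'E'
def yaw(o):
    r=R.from_quat(np.roll(o['tool_rot'],-1)).as_matrix(); return np.degrees(np.arctan2(r[1,0],r[0,0])), np.degrees(np.arccos(-r[2,2])), r
def go(tgt,ps=None,o=None):
    """units of tool shift needed; ps: yaw the tool should have (deg)"""
    o=o or bot.get_obs(); y,t,r=yaw(o)
    d=r.T@(np.array(tgt)-o['eef_pos'])/.12
    print('t',round(o['t'],2),'pos',np.round(o['eef_pos'],4),'yaw',round(y,2),'tilt',round(t,2),'w',round(o['gripper_width'],3),'F',np.round(o['contact_force'],1),'T',np.round(o['torque'],2),'q7',round(o['q'][6],2))
    print(' units',np.round(d,3), 'rz units',None if ps is None else round((y-ps)/4,2))
E
python3 - <<'E'
from h import *
go([.52,.25,.231],45)
E
```

```text
t 1.6 pos [0.2615 0.6223 0.2313] yaw 67.21 tilt 0.0 w 0.999 F [-0.5 -0.8 -0.5] T [0.   0.05 0.05] q7 -0.08
 units [-2.026e+00  3.188e+00  2.000e-03] rz units 5.55
```

apply_moves --moves "-1 0 0 0 0 0 1; -1 0 0 0 0 0 1; -1 0 0 0 0 0 1; -1 0 0 0 0 0 1; -1 0 0 0 0 0 1; -1 0 0 0 0 0 0.5; -1 0 0 0 0 0 0" --force 90

```text
t: 2.18
eef_pos: [0.2614, 0.6223, 0.2313]
tool_rot: [0.0, 0.923, 0.384, 0.0]
contact_force: [1.2, 0.1, 0.0]
gripper_width: 0.999
```

Run:
```python
from h import *
go([.52,.25,.231],45)
go([.5425,-.2143,.2],45)
```

```text
t 2.18 pos [0.2614 0.6223 0.2313] yaw 45.15 tilt 0.01 w 0.999 F [1.2 0.1 0. ] T [-0.05 -0.01  0.01] q7 -0.43
 units [-6.800e-01  3.716e+00  3.000e-03] rz units 0.04
t 2.18 pos [0.2614 0.6223 0.2313] yaw 45.15 tilt 0.01 w 0.999 F [1.2 0.1 0. ] T [-0.05 -0.01  0.01] q7 -0.43
 units [-3.29   6.578  0.261] rz units 0.04
```

apply_moves --moves "-1 -0.057 0.31 0 0 0 0; -1 -0.057 0.31 0 0 0 0; -1 -0.057 0.31 0 0 0 0; -1 -0.057 0.31 0 0 0 0; -1 -0.057 0.31 0 0 0 0; -1 -0.057 0.31 0 0 0 0; -1 -0.057 0.31 0 0 0 0; -1 -0.057 0.31 0 0 0 0; -1 -0.057 0.31 0 0 0 0; -1 -0.057 0.31 0 0 0 0; -1 -0.057 0.31 0 0 0 0; -1 -0.057 0.31 0 0 0 0"

```text
t: 3.18
eef_pos: [0.5213, 0.248, 0.2316]
tool_rot: [-0.0, 0.923, 0.385, 0.0]
contact_force: [0.6, 0.4, 0.2]
gripper_width: 1.001
```

Run:
```python
from h import *
go([.5425,-.2143,.2],45)
```

```text
t 3.18 pos [0.5213 0.248  0.2316] yaw 45.3 tilt 0.04 w 1.001 F [0.6 0.4 0.2] T [ 0.05 -0.07  0.02] q7 0.33
 units [-2.614  2.835  0.262] rz units 0.08
```

apply_moves --moves "-1 -0.22 0.236 0 0 0 0; -1 -0.22 0.236 0 0 0 0; -1 -0.22 0.236 0 0 0 0; -1 -0.22 0.236 0 0 0 0; -1 -0.22 0.236 0 0 0 0; -1 -0.22 0.236 0 0 0 0; -1 -0.22 0.236 0 0 0 0; -1 -0.22 0.236 0 0 0 0; -1 -0.22 0.236 0 0 0 0; -1 -0.22 0.236 0 0 0 0; -1 -0.22 0.236 0 0 0 0; -1 -0.194 0.239 0 0 0 0"

```text
t: 4.18
eef_pos: [0.5403, -0.2151, 0.2316]
tool_rot: [0.0, 0.923, 0.385, 0.0]
contact_force: [1.0, 0.2, -0.9]
gripper_width: 0.996
```

apply_moves --moves "-1 0 0 0.15 0 0 0; -1 0 0 0.15 0 0 0; -1 0 0 0 0 0 0"

```text
t: 4.43
eef_pos: [0.5388, -0.2127, 0.1923]
tool_rot: [-0.002, 0.923, 0.384, -0.002]
contact_force: [-0.6, 0.4, -0.2]
gripper_width: 1.002
```

Run:
```python
from h import *
go([.5425,-.2143,.071],45)
a=cam('top');b=cam('side');save(a,'t3.png',(380,200,500,300),6);save(b,'s3.png',(320,220,440,340),5)
```

```text
t 4.43 pos [ 0.5388 -0.2127  0.1923] yaw 45.2 tilt 0.3 w 1.002 F [-0.6  0.4 -0.2] T [0.07 0.08 0.01] q7 1.25
 units [0.015 0.035 1.011] rz units 0.05
```

View pics/s3.png

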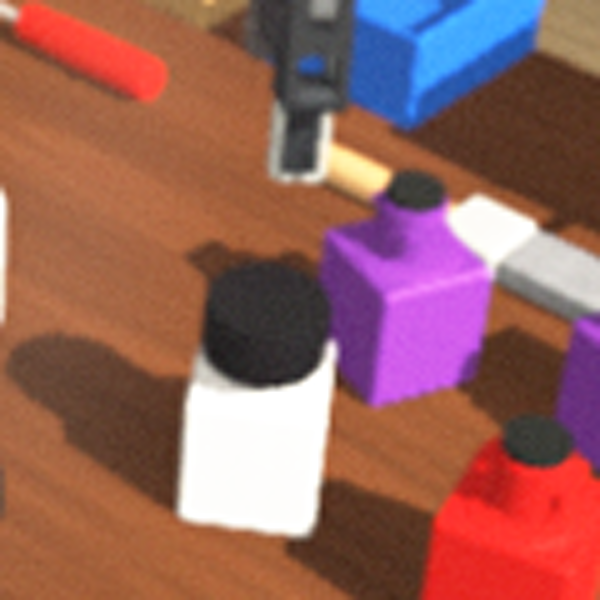

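apply_moves --moves "-1 0.015 0.035 0.15 0 0 0; -1 0 0 0.15 0 0 0; -1 0 0 0.15 0 0 0; -1 0 0 0.15 0 0 0; -1 0 0 0.1 0 0 0; -1 0 0 0 0 0 0; -1 0 0 0 0 0 0"

```text
t: 5.12
eef_pos: [0.5455, -0.2142, 0.1118]
tool_rot: [0.0, 0.923, 0.385, 0.0]
contact_force: [0.7, -0.4, 0.3]
gripper_width: 1.001
```

Run:
```python
from h import *
go([.5425,-.2143,.071],45)
a=cam('top');b=cam('side');save(a,'t4.png',(380,200,500,300),6);save(b,'s4.png',(320,220,440,340),5)
```

```text
t 5.12 pos [ 0.5455 -0.2142  0.1118] yaw 45.25 tilt 0.01 w 1.001 F [ 0.7 -0.4  0.3] T [-0.04 -0.02  0.02] q7 1.3
 units [-0.018 -0.017  0.34 ] rz units 0.06
```

View pics/s4.png

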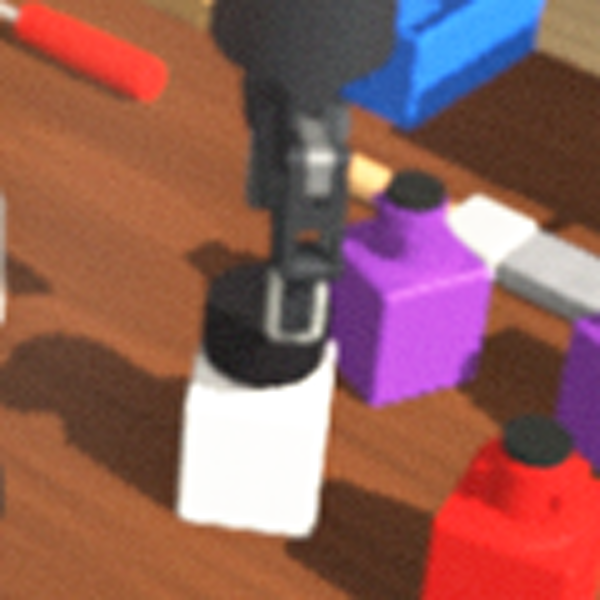

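View pics/t4.png

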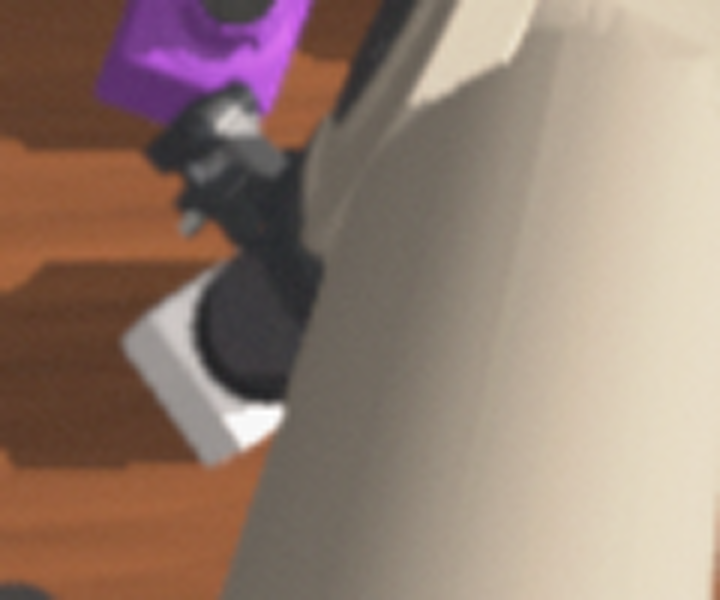

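Run:
```python
from h import *
a=cam('top')
for z in(0,.05,.07): print(z,[np.round(atz(a,(380+x/6,200+y/6),z),3) for x,y in((97,95),(180,125),(265,115),(310,0))])
print([np.round(proj(a,[.5455+.05*s,-.2142+.05*s,.1])[0]) for s in(0,.8)], [np.round(proj(a,[.5455+.05*s,-.2142+.05*s,.1])[0]*6-[2280,1200]) for s in(0,.8)])
```

```text
0 [array([ 0.649, -0.169,  0.   ]), array([ 0.637, -0.201,  0.   ]), array([ 0.64 , -0.235,  0.   ]), array([ 0.687, -0.255,  0.   ])]
0.05 [array([ 0.637, -0.161,  0.05 ]), array([ 0.625, -0.192,  0.05 ]), array([ 0.629, -0.224,  0.05 ]), array([ 0.673, -0.243,  0.05 ])]
0.07 [array([ 0.632, -0.158,  0.07 ]), array([ 0.621, -0.188,  0.07 ]), array([ 0.624, -0.22 ,  0.07 ]), array([ 0.668, -0.239,  0.07 ])]
[array([426., 252.]), array([407., 234.])] [array([277., 313.]), array([160., 203.])]
```

The purple tin's nearest corner is at x≈0.62 and the finger reaches about 0.595, so there is clearance. Going down.

apply_moves --moves "-1 -0.018 -0.017 0.08 0 0 0; -1 0 0 0.12 0 0 0; -1 0 0 0.09 0 0 0; -1 0 0 0.05 0 0 0; -1 0 0 0 0 0 0; -1 0 0 0 0 0 0"

```text
t: 5.77
eef_pos: [0.542, -0.2146, 0.0702]
tool_rot: [-0.0, 0.923, 0.384, -0.0]
contact_force: [0.3, -0.6, -0.1]
gripper_width: 1.004
```

apply_moves --moves "1 0 0 0 0 0 0; 1 0 0 0 0 0 0; 1 0 0 0 0 0 0; 1 0 0 0 0 0 0; 1 0 0 0 0 0 0; 1 0 0 0 0 0 0; 1 0 0 0 0 0 0; 1 0 0 0 0 0 0" --force 90

```text
t: 6.43
eef_pos: [0.5432, -0.2144, 0.0715]
tool_rot: [0.0, 0.923, 0.384, 0.001]
contact_force: [0.8, 1.9, 4.9]
gripper_width: 0.62
```

Run:
```python
from h import *
go([.5425,-.2143,.071],45)
b=cam('side');save(b,'s5.png',(320,220,440,340),5)
```

```text
t 6.43 pos [ 0.5432 -0.2144  0.0715] yaw 45.22 tilt 0.12 w 0.62 F [0.8 1.9 4.9] T [ 0.19  0.06 -0.06] q7 1.33
 units [-0.004 -0.004  0.004] rz units 0.06
```

View pics/s5.png

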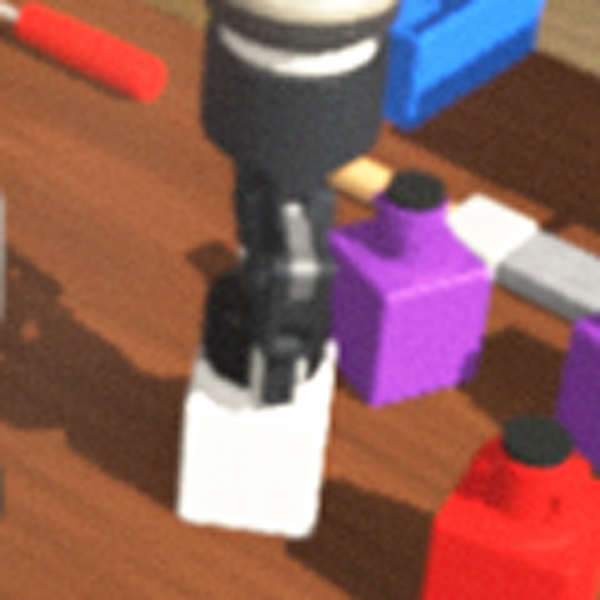

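Gripped (width 0.62, about 53 mm). Lifting straight up.

apply_moves --moves "1 0 0 -0.08 0 0 0; 1 0 0 -0.15 0 0 0; 1 0 0 -0.2 0 0 0; 1 0 0 -0.2 0 0 0; 1 0 0 -0.2 0 0 0; 1 0 0 -0.2 0 0 0; 1 0 0 -0.1 0 0 0; 1 0 0 -0.05 0 0 0; 1 0 0 0 0 0 0"

```text
t: 7.23
eef_pos: [0.5422, -0.2146, 0.2128]
tool_rot: [0.0, 0.923, 0.384, 0.0]
contact_force: [0.2, -0.4, -5.8]
gripper_width: 0.62
```

Run:
```python
from h import *
go([.5606,.229,.21],26)
b=cam('side');save(b,'s6.png',(300,160,440,340),4)
```

```text
t 7.23 pos [ 0.5422 -0.2146  0.2128] yaw 45.21 tilt 0.06 w 0.62 F [ 0.2 -0.4 -5.8] T [-0.06  0.02 -0.02] q7 1.24
 units [ 2.731 -2.496  0.023] rz units 4.8
```

View pics/s6.png

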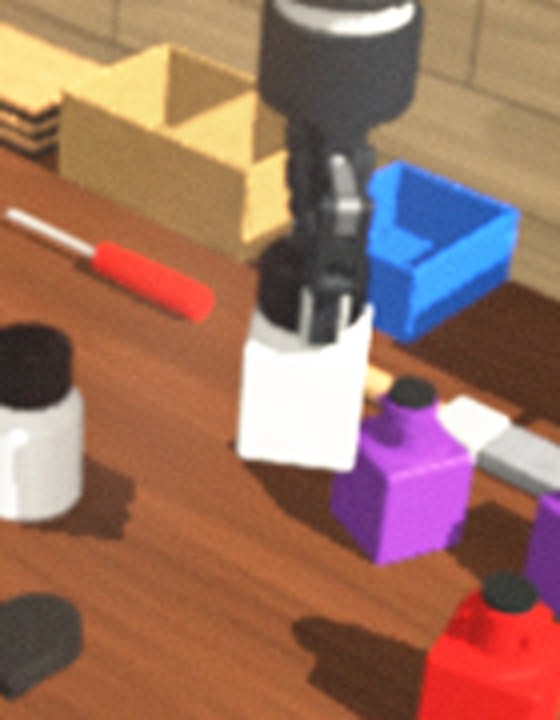

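The tin is held level, its underside about 142 mm above the bench. Carrying it over the brace.

apply_moves --moves "1 0.1 -0.091 0 0 0 0; 1 0.2 -0.183 0 0 0 0; 1 0.23 -0.21 0 0 0 0; 1 0.23 -0.21 0 0 0 0; 1 0.23 -0.21 0 0 0 0; 1 0.23 -0.21 0 0 0 0; 1 0.23 -0.21 0 0 0 0; 1 0.23 -0.21 0 0 0 0; 1 0.23 -0.21 0 0 0 0; 1 0.23 -0.21 0 0 0 0; 1 0.23 -0.21 0 0 0 0; 1 0.2 -0.183 0 0 0 0"

```text
t: 8.28
eef_pos: [0.5579, 0.2054, 0.2098]
tool_rot: [-0.0, 0.923, 0.385, -0.002]
contact_force: [0.5, -0.7, -6.2]
gripper_width: 0.619
```

apply_moves --moves "1 0.12 -0.11 0 0 0 0.4; 1 0.041 -0.038 0 0 0 0.8; 1 0 0 0 0 0 1; 1 0 0 0 0 0 1; 1 0 0 0 0 0 1; 1 0 0 0 0 0 0.6; 1 0 0 0 0 0 0; 1 0 0 0 0 0 0"

```text
t: 8.95
eef_pos: [0.5598, 0.2286, 0.2103]
tool_rot: [0.001, 0.974, 0.226, -0.002]
contact_force: [0.2, -0.3, -5.2]
gripper_width: 0.62
```

Run:
```python
from h import *
go([.5606,.229,.21],26)
a=cam('top');b=cam('side');save(a,'t7.png',(170,190,290,300),5);save(b,'s7.png',(190,110,310,270),4)
```

```text
t 8.95 pos [0.5598 0.2286 0.2103] yaw 26.09 tilt 0.18 w 0.62 F [ 0.2 -0.3 -5.2] T [-0.01  0.03  0.05] q7 0.12
 units [0.007 0.    0.002] rz units 0.02
```

View pics/s7.png

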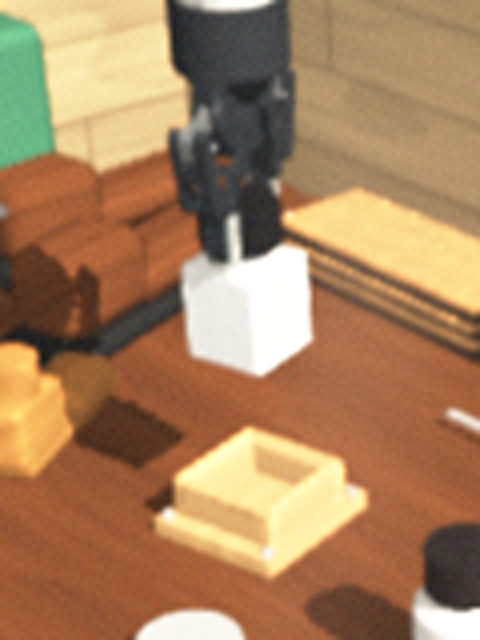

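View pics/t7.png

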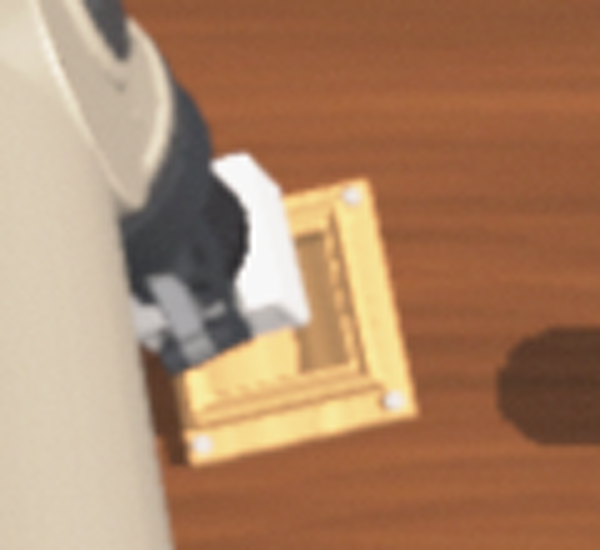

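apply_moves --moves "1 0.007 0 0.1 0 0 0; 1 0 0 0.2 0 0 0; 1 0 0 0.2 0 0 0; 1 0 0 0.1 0 0 0; 1 0 0 0.04 0 0 0; 1 0 0 0 0 0 0; 1 0 0 0 0 0 0"

```text
t: 9.63
eef_pos: [0.5621, 0.2294, 0.1358]
tool_rot: [-0.0, 0.974, 0.225, 0.0]
contact_force: [0.4, -0.5, -5.7]
gripper_width: 0.62
```

Run:
```python
from h import *
go([.5606,.229,.13],26)
a=cam('top');b=cam('side');save(a,'t8.png',(190,210,270,295),7);save(b,'s8.png',(210,150,300,265),5)
```

```text
t 9.63 pos [0.5621 0.2294 0.1358] yaw 26.0 tilt 0.05 w 0.62 F [ 0.4 -0.5 -5.7] T [-0.   -0.07  0.03] q7 0.15
 units [-0.013 -0.002  0.049] rz units 0.0
```

View pics/s8.png

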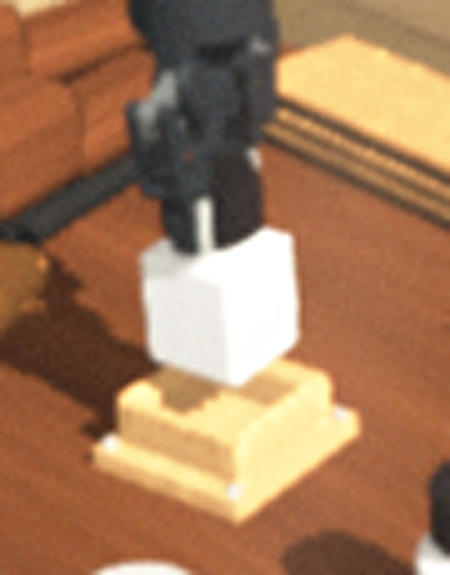

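View pics/t8.png

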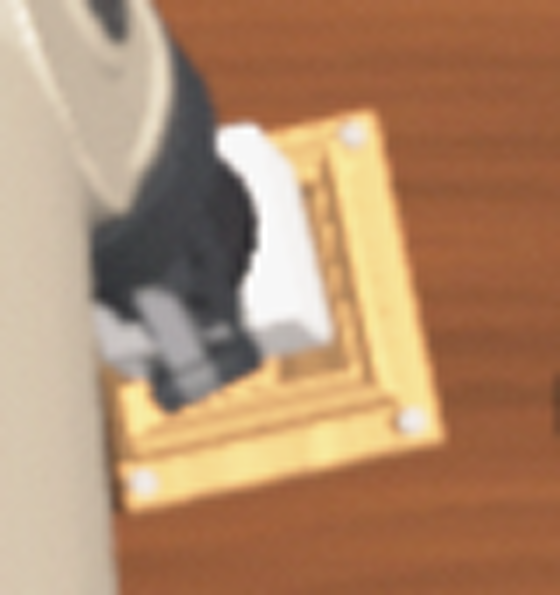

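```bash
cat > jf.py <<'E'
from h import *
from scipy.optimize import least_squares
def corner(v,i,j,k):
    x,y,th,z=v; c,s=np.cos(th),np.sin(th); a=.03*i;b=.03*j
    return [x+c*a-s*b,y+s*a+c*b,z+.068*k]
def solve(obs,v0):
    f=lambda v: np.concatenate([proj(p,corner(v,*ijk))[0]-uv for p,ijk,uv in obs])
    r=least_squares(f,v0); return r
E
python3 - <<'E'
from jf import *
from fit import box,S
import fit
np.set_printoptions(precision=4,suppress=True)
a=cam('top');b=cam('side')
s=lambda x,y:np.array([210+(x+.5)/5-.5,150+(y+.5)/5-.5])
v0=[.5606,.229,.24,.0648]
for i in(-1,1):
  for j in(-1,1):
    for k in(0,1):
      q=proj(b,corner(v0,i,j,k))[0]; print(i,j,k,np.round((q-[210,150]+.5)*5-.5), np.round((proj(a,corner(v0,i,j,k))[0]-[190,210]+.5)*7-.5))
# white mask & canny-based refinement: silhouette of body in side view, below the cap
def wm(p): 
    h=cv2.cvtColor(p['image'],cv2.COLOR_RGB2HSV).astype(int); return ((h[...,1]<60)&(h[...,2]>125)).astype(np.uint8)
im=b['image']; m=wm(b)[150:265,210:300]*255; m2=wm(a)[210:295,190:270]*255
cv2.imwrite('pics/m8.png',np.hstack([cv2.resize(m,(360,460)),cv2.resize(m2,(433,460))]))
E
```

```text
-1 -1 0 [231. 390.] [336. 351.]
-1 -1 1 [223. 281.] [299. 317.]
-1 1 0 [146. 360.] [149. 398.]
-1 1 1 [136. 253.] [100. 367.]
1 -1 0 [296. 344.] [295. 169.]
1 -1 1 [290. 237.] [255. 124.]
1 1 0 [212. 316.] [110. 215.]
1 1 1 [205. 211.] [ 58. 173.]
```

View pics/m8.png

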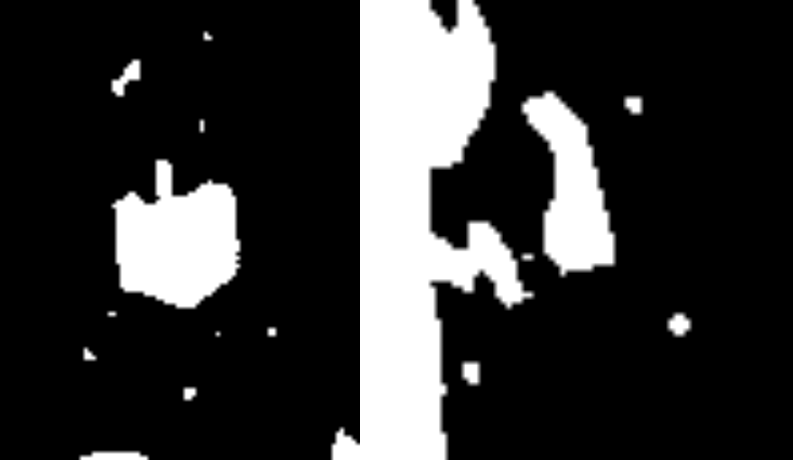

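Run:
```python
from jf import *
np.set_printoptions(precision=4,suppress=True)
a=cam('top');b=cam('side')
s=lambda x,y:np.array([210+(x+.5)/5-.5,150+(y+.5)/5-.5])
t=lambda x,y:np.array([190+(x+.5)/7-.5,210+(y+.5)/7-.5])
S=[(b,(-1,-1,0),s(233,386)),(b,(-1,1,0),s(152,359)),(b,(1,-1,0),s(299,339)),(b,(1,-1,1),s(294,231)),(b,(-1,1,1),s(142,258)),(b,(-1,-1,1),s(226,276))]
T=[(a,(-1,-1,0),t(332,337))]
for o in(S,S+T,S[:3]+T):
    r=solve(o,[.5606,.229,.24,.0648]);print(r.x,np.degrees(r.x[2]),np.round(r.fun,1))
# brace corners by hand from s8/t8: same method (base bottom/top?)
save(b,'s9.png',(215,205,295,265),9)
```

```text
[0.5728 0.2423 0.2641 0.0562] 15.128986144541798 [ 0.6 -0.  -0.3 -0.2 -0.3  0.2 -0.3  0.8 -0.3 -1.2  0.5  0.5]
[0.5644 0.231  0.2633 0.064 ] 15.088336424785561 [ 0.6  0.2 -0.5 -0.1 -0.1  0.3 -0.2  0.6 -0.5 -1.4  0.5  0.5  0.  -0.1]
[0.5646 0.2307 0.2469 0.0644] 14.147557361118434 [ 0.5  0.1 -0.4 -0.3  0.1  0.3 -0.1  0.1]
```

View pics/s9.png

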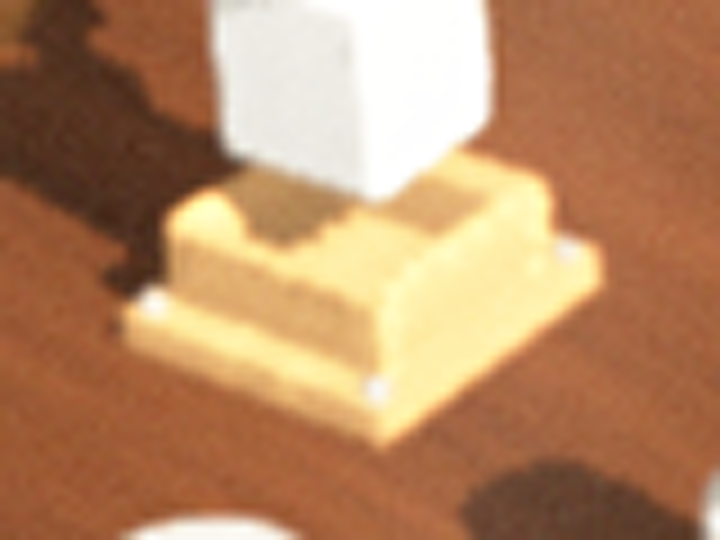

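Run:
```python
from h import *
go([.5582,.2276,.121],24)
```

```text
t 9.93 pos [0.562  0.2296 0.1362] yaw 26.01 tilt 0.09 w 0.62 F [ 0.3 -0.9 -5.7] T [-0.04 -0.   -0.02] q7 0.15
 units [-0.036  0.001  0.126] rz units 0.5
```

apply_moves --moves "1 -0.036 0.001 0 0 0 0; 1 0 0 0.04 0 0 0.3; 1 0 0 0.04 0 0 0.2; 1 0 0 0.03 0 0 0; 1 0 0 0 0 0 0; 1 0 0 0 0 0 0"

```text
t: 10.43
eef_pos: [0.5574, 0.2273, 0.1216]
tool_rot: [0.0, 0.978, 0.208, -0.0]
contact_force: [-0.4, -1.3, -5.5]
gripper_width: 0.618
```

Run:
```python
from h import *
go([.5582,.2276,.121],24)
a=cam('top');b=cam('side');save(a,'t10.png',(190,210,270,295),7);save(b,'s10.png',(215,175,295,265),7)
```

```text
t 10.43 pos [0.5574 0.2273 0.1216] yaw 24.01 tilt 0.06 w 0.618 F [-0.4 -1.3 -5.5] T [-0.01 -0.03 -0.04] q7 0.13
 units [0.007 0.    0.005] rz units 0.0
```

View pics/s10.png

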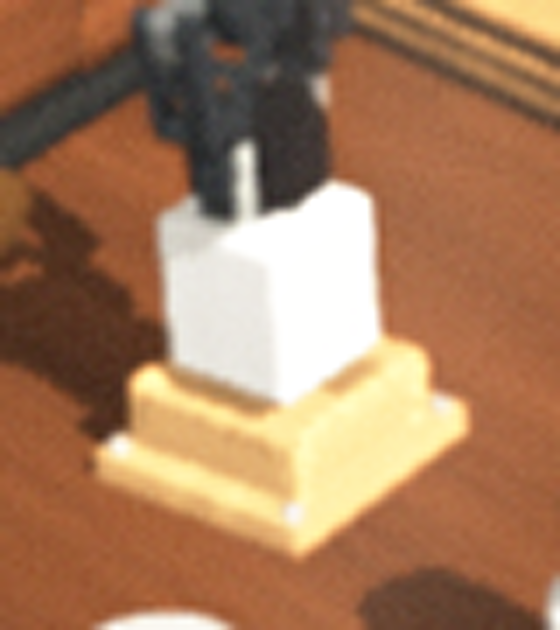

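View pics/t10.png

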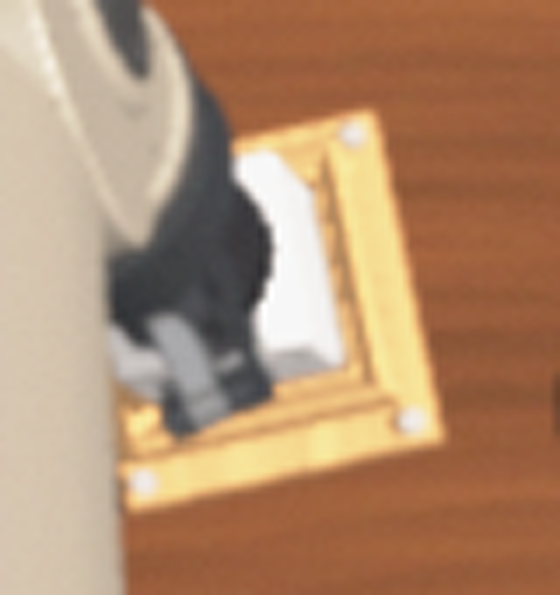

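Run:
```python
from jf import *
np.set_printoptions(precision=4,suppress=True)
a=cam('top');b=cam('side')
s=lambda x,y:np.array([215+(x+.5)/7-.5,175+(y+.5)/7-.5])
t=lambda x,y:np.array([190+(x+.5)/7-.5,210+(y+.5)/7-.5])
S=[(b,(-1,-1,0),s(288,403)),(b,(-1,1,0),s(172,365)),(b,(1,-1,0),s(380,337)),(b,(-1,-1,1),s(275,258)),(b,(1,-1,1),s(373,192))]
T=[(a,(-1,-1,0),t(344,364)),(a,(1,-1,0),t(312,188))]
for o in(S+T,S[:3]+T):
    r=solve(o,[.5606,.229,.24,.05]);print(r.x,np.degrees(r.x[2]),np.round(r.fun,1))
im=cv2.imread('pics/t10.png');im2=cv2.imread('pics/s10.png')
B=[.5606,.2292,.219]
from fit import box
for p,i,o,f in((a,im,(190,210),'t11.png'),(b,im2,(215,175),'s11.png')):
    for w,z,c in((.065,.036,(0,0,255)),(.073,.042,(255,0,255)),):
        q=box(*B,w,w,z,z)[::2][[0,1,3,2]]; q=((proj(p,q)-o+.5)*7-.5).round().astype(np.int32); cv2.polylines(i,[q],True,c,1)
    q=box(*B,.112,.104,0,0)[::2][[0,1,3,2]]; q=((proj(p,q)-o+.5)*7-.5).round().astype(np.int32); cv2.polylines(i,[q],True,(0,255,0),1)
    cv2.imwrite('pics/'+f,i)
cv2.imwrite('pics/u11.png',cv2.resize(np.hstack([cv2.resize(im,(560,595)),cv2.resize(im2,(560,595))]),(800,425)))
```

```text
[0.5587 0.2274 0.2158 0.0505] 12.365082278989638 [-0.2  0.3 -0.2 -0.5  0.   0.5  0.2 -0.5 -0.   0.2  0.4  0.3 -0.3 -0.4]
[0.5586 0.2273 0.2178 0.0509] 12.479227213032017 [-0.1  0.2 -0.2 -0.6  0.1  0.4  0.4  0.2 -0.3 -0.5]
```

View pics/u11.png

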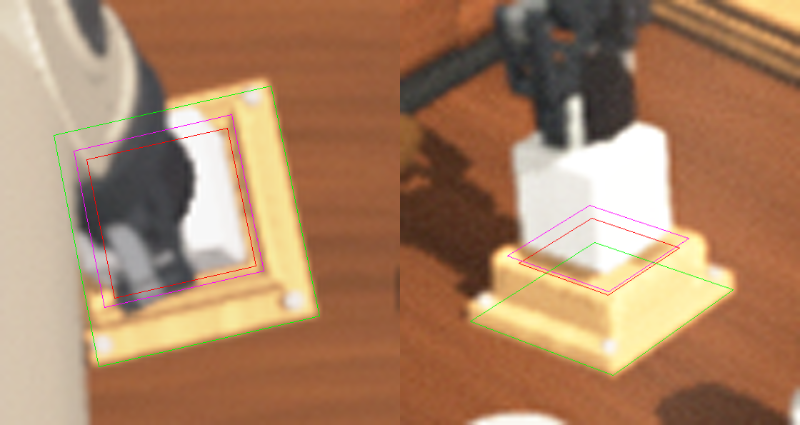

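Run:
```python
from h import *
go([.5591,.2289,.11],24)
```

```text
t 10.63 pos [0.5579 0.2274 0.1222] yaw 24.01 tilt 0.02 w 0.619 F [-0.  -0.4 -5.6] T [ 0.02 -0.05 -0.04] q7 0.13
 units [ 0.014 -0.007  0.102] rz units 0.0
```

apply_moves --moves "1 0.014 -0.007 0 0 0 0; 1 0 0 0.04 0 0 0; 1 0 0 0.04 0 0 0; 1 0 0 0.04 0 0 0; 1 0 0 0.04 0 0 0; 1 0 0 0 0 0 0"

```text
t: 11.13
eef_pos: [0.5581, 0.2285, 0.1015]
tool_rot: [0.0, 0.978, 0.208, -0.001]
contact_force: [-0.4, 0.2, -5.5]
gripper_width: 0.623
```

Run:
```python
from h import *
go([.5591,.2289,.083],24)
b=cam('side');save(b,'s12.png',(215,175,295,265),6)
```

```text
t 11.13 pos [0.5581 0.2285 0.1015] yaw 24.01 tilt 0.11 w 0.623 F [-0.4  0.2 -5.5] T [ 0.03 -0.03  0.02] q7 0.14
 units [0.009 0.    0.154] rz units 0.0
```

View pics/s12.png

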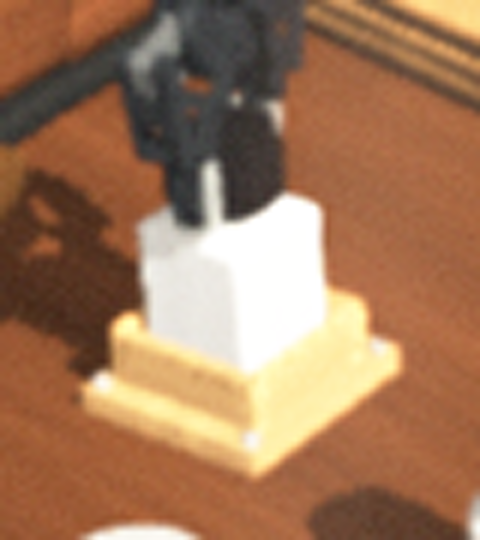

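It is in the pocket mouth with no contact force. Continuing down.

apply_moves --moves "1 0.006 0 0.03 0 0 0; 1 0 0 0.03 0 0 0; 1 0 0 0.03 0 0 0; 1 0 0 0.03 0 0 0; 1 0 0 0 0 0 0"

```text
t: 11.6
eef_pos: [0.5589, 0.2289, 0.0875]
tool_rot: [0.0, 0.978, 0.208, -0.001]
contact_force: [-0.5, 0.7, -5.1]
gripper_width: 0.621
```

apply_moves --moves "1 0 0 0.015 0 0 0; 1 0 0 0.015 0 0 0; 1 0 0 0 0 0 0"

```text
t: 11.85
eef_pos: [0.5594, 0.2291, 0.0846]
tool_rot: [0.0, 0.978, 0.208, -0.0]
contact_force: [-0.3, -0.1, -5.2]
gripper_width: 0.618
```

Run:
```python
from h import *
go([.5591,.2289,.083],24)
```

```text
t 11.85 pos [0.5594 0.2291 0.0846] yaw 24.01 tilt 0.02 w 0.618 F [-0.3 -0.1 -5.2] T [-0.06 -0.01  0.05] q7 0.15
 units [-0.003  0.     0.014] rz units 0.0
```

apply_moves --moves "1 0 0 0.012 0 0 0; 1 0 0 0.01 0 0 0; 1 0 0 0 0 0 0; 1 0 0 0 0 0 0"

```text
t: 12.18
eef_pos: [0.5604, 0.2295, 0.0834]
tool_rot: [-0.0, 0.978, 0.208, 0.001]
contact_force: [-1.4, -0.1, 5.1]
gripper_width: 0.618
```

Run:
```python
from h import *
go([.5591,.2289,.083],24)
```

```text
t 12.18 pos [0.5604 0.2295 0.0834] yaw 24.0 tilt 0.11 w 0.618 F [-1.4 -0.1  5.1] T [-0.08  0.47  0.  ] q7 0.15
 units [-0.012 -0.     0.003] rz units -0.0
```

apply_moves --moves "1 0 0 0.008 0 0 0; 1 0 0 0 0 0 0"

```text
t: 12.35
eef_pos: [0.561, 0.2297, 0.0832]
tool_rot: [-0.001, 0.978, 0.208, 0.001]
contact_force: [-1.7, -0.5, 10.2]
gripper_width: 0.619
```

Run:
```python
from jf import *
from fit import jarparts,render,S
go([.5591,.2289,.083],24)
a=cam('top');b=cam('side');save(b,'s13.png',(215,175,295,265),6);save(a,'t13.png',(190,210,270,295),6)
o=(215,175); im=cv2.imread('pics/s13.png')
for v in([.5606,.2292,.219,.012],):
    for P in([(-1,1,1),(-1,-1,1),(1,-1,1)],[(-1,-1,0),(-1,-1,1)]):
        q=((proj(b,[corner(v,*k) for k in P])-o+.5)*6-.5).round().astype(np.int32);cv2.polylines(im,[q],False,(0,0,255),1)
cv2.imwrite('pics/s13o.png',np.hstack([im,cv2.imread('pics/s13.png')])[:,:800])
```

```text
t 12.35 pos [0.561  0.2297 0.0832] yaw 23.99 tilt 0.18 w 0.619 F [-1.7 -0.5 10.2] T [-0.19  0.83  0.01] q7 0.15
 units [-0.017 -0.001  0.001] rz units -0.0
```

View pics/s13o.png

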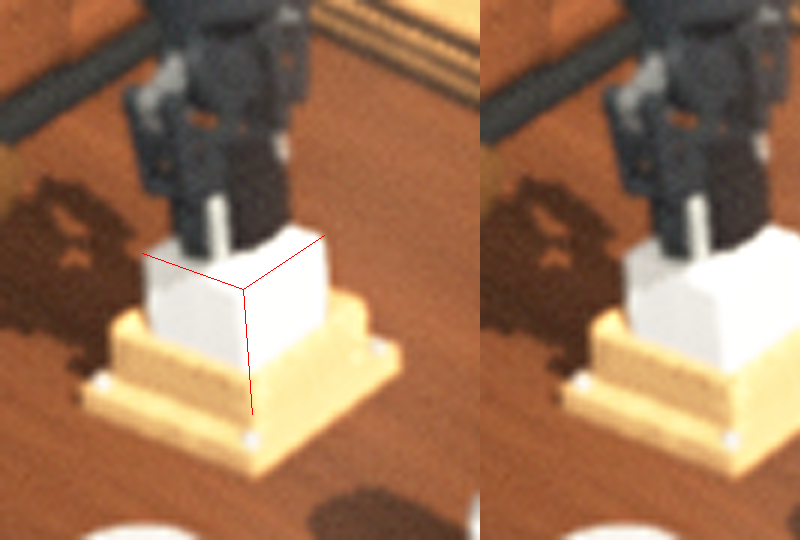

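View pics/t13.png

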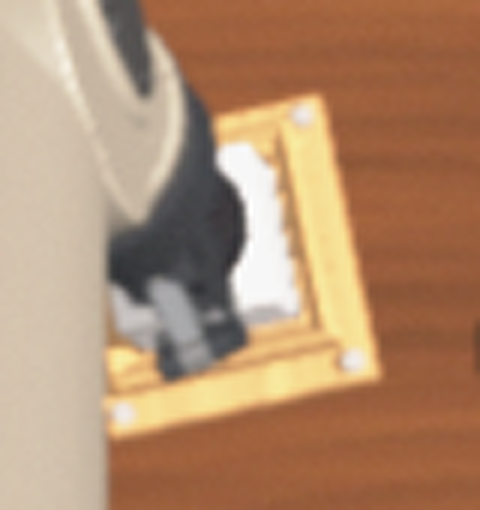

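The tin's top edges match the prediction for the floor (z = 80 mm) and there is contact force, so it is seated. Starting to unscrew anticlockwise (−rz), rising slightly.

apply_moves --moves "1 0 0 0 0 0 -0.5; 1 0 0 0 0 0 -0.5; 1 0 0 0 0 0 -0.5; 1 0 0 -0.001 0 0 -0.5; 1 0 0 -0.001 0 0 -0.5; 1 0 0 -0.001 0 0 -0.5; 1 0 0 -0.001 0 0 -0.5; 1 0 0 -0.001 0 0 -0.5; 1 0 0 -0.001 0 0 -0.5" --force 100

```text
t: 13.2
eef_pos: [0.5611, 0.2293, 0.0838]
tool_rot: [-0.0, 0.933, 0.359, 0.002]
contact_force: [-0.5, -0.8, 8.9]
gripper_width: 0.619
```

Run:
```python
from h import *
go([.5606,.2292,.083],24)
b=cam('side');save(b,'s14.png',(215,175,295,265),6)
```

```text
t 13.2 pos [0.5611 0.2293 0.0838] yaw 42.04 tilt 0.19 w 0.619 F [-0.5 -0.8  8.9] T [-0.41  0.48 -0.3 ] q7 0.41
 units [-0.004 -0.002  0.006] rz units 4.51
```

View pics/s14.png

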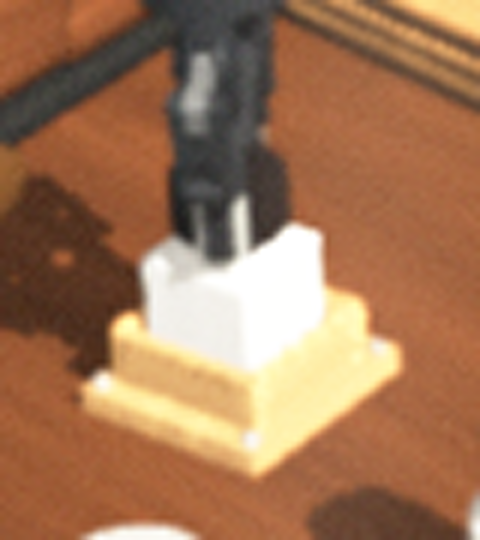

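apply_moves --moves "1 0 0 -0.001 0 0 -0.5; 1 0 0 -0.001 0 0 -0.5; 1 0 0 -0.001 0 0 -0.5; 1 0 0 -0.001 0 0 -0.5; 1 0 0 -0.001 0 0 -0.5; 1 0 0 -0.001 0 0 -0.5; 1 0 0 -0.001 0 0 -0.5; 1 0 0 -0.001 0 0 -0.5; 1 0 0 0 0 0 -0.5; 1 0 0 0 0 0 -0.5"

```text
t: 14.08
eef_pos: [0.5617, 0.2292, 0.0846]
tool_rot: [0.0, 0.857, 0.515, 0.002]
contact_force: [0.5, 1.0, 6.5]
gripper_width: 0.621
```

Run:
```python
from h import *
go([.5606,.2292,.083],24)
```

```text
t 14.08 pos [0.5617 0.2292 0.0846] yaw 62.02 tilt 0.25 w 0.621 F [0.5 1.  6.5] T [-0.41 -0.01 -0.32] q7 0.7
 units [-0.004 -0.008  0.013] rz units 9.51
```

apply_moves --moves "1 0 0 0 0 0 -0.5; 1 0 0 0 0 0 -0.5; 1 0 0 0 0 0 -0.5; 1 0 0 0 0 0 -0.5; 1 0 0 0 0 0 -0.5; 1 0 0 0 0 0 0"

```text
t: 14.58
eef_pos: [0.5621, 0.2293, 0.085]
tool_rot: [0.001, 0.809, 0.588, 0.003]
contact_force: [1.8, -1.2, 8.0]
gripper_width: 0.618
```

Run:
```python
from h import *
go([.5606,.2292,.083],24)
b=cam('side');save(b,'s15.png',(215,175,295,265),6)
```

```text
t 14.58 pos [0.5621 0.2293 0.085 ] yaw 72.05 tilt 0.3 w 0.618 F [ 1.8 -1.2  8. ] T [-0.49 -0.06 -0.07] q7 0.84
 units [-0.005 -0.012  0.016] rz units 12.01
```

View pics/s15.png

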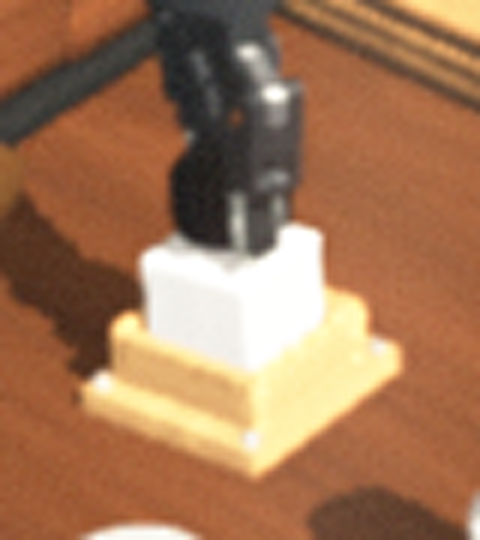

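apply_moves --moves "1 0 0 0 0 0 -0.5; 1 0 0 0 0 0 -0.5; 1 0 0 0 0 0 -0.5; 1 0 0 0 0 0 -0.5; 1 0 0 0 0 0 0"

```text
t: 15.05
eef_pos: [0.5625, 0.2298, 0.0853]
tool_rot: [0.001, 0.766, 0.643, 0.003]
contact_force: [2.1, 0.0, 9.4]
gripper_width: 0.619
```

Run:
```python
from h import *
go([.5606,.2292,.083],24)
```

```text
t 15.05 pos [0.5625 0.2298 0.0853] yaw 80.06 tilt 0.36 w 0.619 F [2.1 0.  9.4] T [-0.34 -0.06  0.04] q7 0.96
 units [-0.008 -0.015  0.019] rz units 14.02
```

apply_moves --moves "1 0 0 0 0 0 -0.5; 1 0 0 0 0 0 -0.5; 1 0 0 0 0 0 -0.5; 1 0 0 0 0 0 -0.5; 1 0 0 0 0 0 0"

```text
t: 15.47
eef_pos: [0.5633, 0.231, 0.0865]
tool_rot: [0.001, 0.719, 0.695, 0.004]
contact_force: [-0.4, 1.2, 15.2]
gripper_width: 0.617
```

Run:
```python
from h import *
go([.5606,.2292,.083],24)
```

```text
t 15.47 pos [0.5633 0.231  0.0865] yaw 88.1 tilt 0.51 w 0.617 F [-0.4  1.2 15.2] T [ 0.06 -0.    0.12] q7 1.07
 units [-0.016 -0.022  0.029] rz units 16.03
```

apply_moves --moves "1 0 0 0 0 0 -0.5; 1 0 0 0 0 0 -0.5; 1 0 0 0 0 0 -0.5; 1 0 0 0 0 0 0"

```text
t: 15.8
eef_pos: [0.5631, 0.2311, 0.0865]
tool_rot: [0.001, 0.681, 0.732, 0.004]
contact_force: [0.2, 1.9, 15.0]
gripper_width: 0.619
```

Run:
```python
from h import *
go([.5606,.2292,.083],24)
```

```text
t 15.8 pos [0.5631 0.2311 0.0865] yaw 94.1 tilt 0.5 w 0.619 F [ 0.2  1.9 15. ] T [ 0.05  0.12 -0.06] q7 1.16
 units [-0.015 -0.022  0.029] rz units 17.53
```

At 64° the force jumped up and the torque vanished, so the threads have let go. A small lift will confirm it.

apply_moves --moves "1 0 0 -0.015 0 0 0; 1 0 0 -0.015 0 0 0; 1 0 0 -0.015 0 0 0; 1 0 0 0 0 0 0; 1 0 0 0 0 0 0"

```text
t: 16.22
eef_pos: [0.5599, 0.2295, 0.0885]
tool_rot: [0.0, 0.682, 0.731, 0.001]
contact_force: [2.1, 1.9, 0.9]
gripper_width: 0.619
```

Run:
```python
from h import *
go([.5606,.2292,.083],24)
b=cam('side');save(b,'s16.png',(215,175,295,265),6)
```

```text
t 16.22 pos [0.5599 0.2295 0.0885] yaw 94.01 tilt 0.06 w 0.619 F [2.1 1.9 0.9] T [ 0.38 -0.43 -0.04] q7 1.16
 units [-0.003  0.006  0.046] rz units 17.5
```

View pics/s16.png

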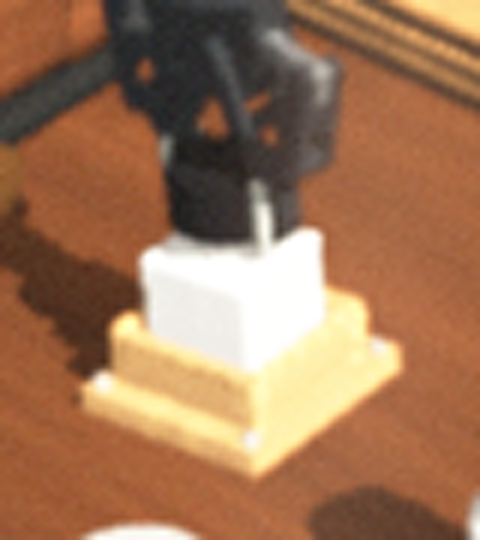

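apply_moves --moves "1 0 0 -0.02 0 0 0; 1 0 0 -0.02 0 0 0; 1 0 0 -0.02 0 0 0; 1 0 0 0 0 0 0"

```text
t: 16.6
eef_pos: [0.5596, 0.2291, 0.0959]
tool_rot: [0.0, 0.682, 0.731, 0.0]
contact_force: [1.6, 1.5, -0.4]
gripper_width: 0.619
```

Run:
```python
from h import *
go([.5606,.2292,.1335],24)
b=cam('side');save(b,'s17.png',(215,175,295,265),6)
```

```text
t 16.6 pos [0.5596 0.2291 0.0959] yaw 94.0 tilt 0.01 w 0.619 F [ 1.6  1.5 -0.4] T [ 0.3  -0.19 -0.  ] q7 1.16
 units [ 0.     0.009 -0.313] rz units 17.5
```

View pics/s17.png

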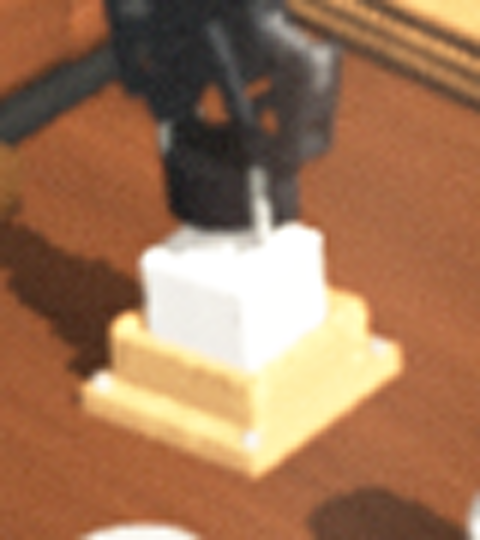

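The cap is rising and the tin stays down, with Fz about −0.4 N, which is only the cap's weight. Continuing up.

apply_moves --moves "1 0 0.006 -0.03 0 0 0; 1 0 0.003 -0.04 0 0 0; 1 0 0 -0.05 0 0 0; 1 0 0 -0.06 0 0 0; 1 0 0 -0.06 0 0 0; 1 0 0 -0.05 0 0 0; 1 0 0 -0.023 0 0 0; 1 0 0 0 0 0 0; 1 0 0 0 0 0 0"

```text
t: 17.4
eef_pos: [0.5606, 0.2291, 0.1333]
tool_rot: [0.0, 0.682, 0.731, 0.0]
contact_force: [-0.6, 0.5, -1.3]
gripper_width: 0.615
```

Run:
```python
from h import *
go([.5606,.2292,.1335],24)
a=cam('top');b=cam('side');save(b,'s18.png',(205,145,305,265),5);save(b,'s18f.png');save(a,'t18.png')
print(nets.spot_point(b,'jar_mouth'),nets.spot_point(b,'jar'))
```

```text
t 17.4 pos [0.5606 0.2291 0.1333] yaw 94.0 tilt 0.01 w 0.615 F [-0.6  0.5 -1.3] T [-0.03  0.03  0.01] q7 1.16
 units [ 0.001  0.    -0.002] rz units 17.5
[{'location': [428.5, 303.9], 'score': 0.89}, {'location': [459.7, 273.4], 'score': 0.8}, {'location': [402.7, 256.3], 'score': 0.76}, {'location': [251.8, 202.1], 'score': 0.62}] [{'location': [396.6, 290.8], 'score': 0.97}, {'location': [446.3, 312.0], 'score': 0.8}, {'location': [417.3, 342.0], 'score': 0.58}]
```

View pics/s18.png

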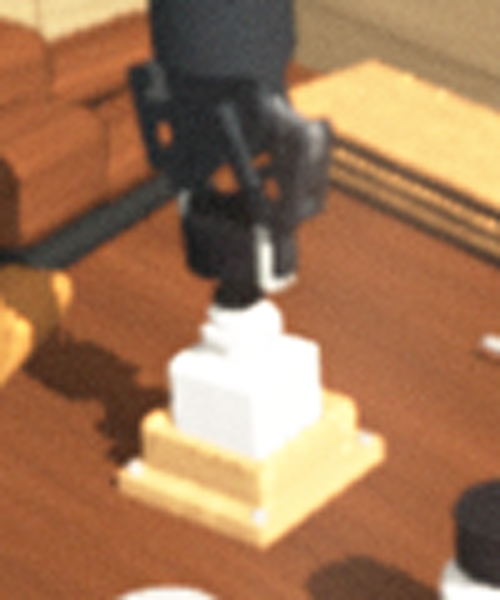

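View pics/t18.png

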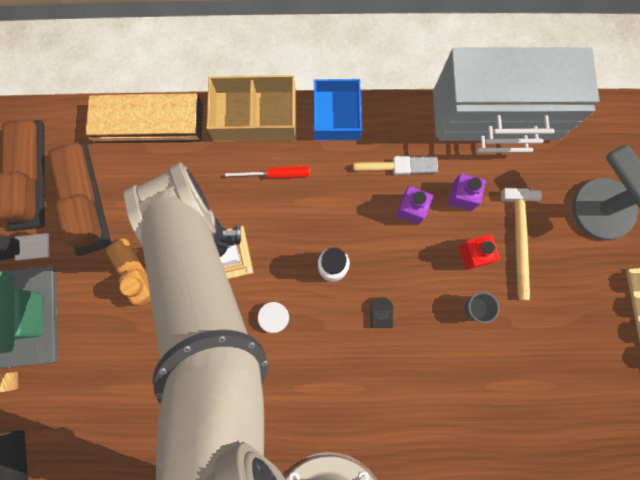

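The cap is off and held. The tin stands in the block with its neck and dark seal disc visible at (240,298) in the crop, and the bystanders are where they were. One last overlay check of heights.

Run:
```python
from jf import *
from fit import cyl
b=cam('side'); im=cv2.resize(b['image'][145:265,205:305,::-1],None,fx=6,fy=5,interpolation=cv2.INTER_CUBIC)
im=cv2.resize(b['image'][145:265,205:305,::-1],None,fx=5,fy=5,interpolation=cv2.INTER_CUBIC)
px=lambda P:((proj(b,P)-[205,145]+.5)*5-.5).round().astype(np.int32)
c=lambda r,z:cyl(.5606,.2292,r,z,z)[::2]
for P,col in((c(.0275,.140),(0,255,0)),(c(.0275,.170),(0,255,0)),(c(.014,.120),(0,0,255))): cv2.polylines(im,[px(P)],True,col,1)
v=[.5606,.2292,.219,.012]
cv2.polylines(im,[px([corner(v,*k) for k in((-1,1,1),(-1,-1,1),(1,-1,1),(1,1,1))])],True,(255,0,0),1)
cv2.imwrite('pics/s19.png',im)
go([.5606,.2292,.1335]); print(bot.get_obs()['joint_vel'].round(3))
```

```text
t 17.65 pos [0.5604 0.2291 0.1327] yaw 94.01 tilt 0.04 w 0.618 F [ 0.3  0.3 -0.2] T [-0.02 -0.03  0.01] q7 1.16
 units [ 0.001  0.002 -0.006] rz units None
[-0.    -0.002 -0.    -0.002 -0.001  0.    -0.001]
```

View pics/s19.png

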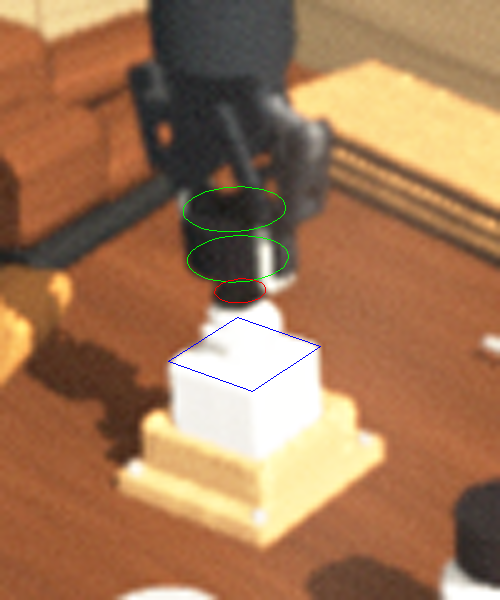

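```bash
python3 -c "
from station import bot
print(bot.hand_in())"
```

```text
the job is handed in; nothing more can be done
None
```

I stood the square tin, still closed, in the block's pocket and unscrewed the cap 70° anticlockwise. At 64° the twist resistance had gone and the seal was pushing the cap up, so I took the threads as released. I then lifted the cap straight off and handed in at about 17.7 s of the 51 s allowed.

Last checks before handing in:
- **Cap:** held level (tilt 0.04°) and still, its underside about 20 mm above the tin's mouth. The gripper carried almost no load.
- **Tin:** upright, and its top edges in the side view matched "fully down" (80 mm above the bench) to about one pixel, roughly 2 mm.
- **Other things on the bench:** in the top view everything visible was where it started.
- **Disagreements:**
  - Camera measurements differed from the arm's own position by up to about 2 mm. I corrected for that before lowering the tin.
  - The cap outline I drew also sat slightly off the picture, within the stated calibration error.
  - While seating the tin and early in the unscrewing, I saw sideways moments of up to about 0.8 N m. They were gone by the final pose.

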